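# Sort the morning's specimens into their trays

### The arm

A 6-joint arm with a two-finger parallel gripper is mounted at the origin on the work surface. World frame = base frame: x ahead of the robot, y to its left, z up, the work surface at z = 0. Lengths are in mm, angles in rad, forces in N, time in s.
With the tool pointing down it reaches from about 375 to 925 mm from the base axis. Payload 5.7 kg.
Tool frame: the origin (TCP) lies midway between the tips of the shut fingers; the grasp point (between the pads) lies 19 mm behind it; z points along the fingers, y is the direction in which the jaws open and shut (so a half turn about z gives the same grasp; the last joint's range is limited). The gripper opens to 85 mm and grips with 20 to 120 N. Pads are 22 mm wide; open, the fingers measure 114 mm over their backs; the gripper's body (76 mm by 85 mm) begins 54 mm behind the grasp point. The pads swing forward as they close: fully open they stand 13 mm farther back than shut.
Start: joints at [1.197, 0.359, 1.51, -0, 1.272, -0.115], TCP at [153.546, 579.989, 231.267] pointing down, gripper open.
Joint ranges: [-2.97, 2.97], [-1.01, 2.36], [0.21, 2.38], [-0.96, 4.11], [0.2, 2.71], [-2.98, 2.98]. Speed limits (rad/s): [2.39, 2.39, 3.14, 3.14, 3.14, 3.14].

### API

Orientations are given as [roll, pitch, yaw] about the fixed x, y, z axes, in that order (R = Rz(yaw) Ry(pitch) Rx(roll)).
In Python, from rig import env, solve_ik, vision, close_job gives the robot as it stands. Calls block until the motion is done:
- env.movep(position, orientation): joint-space move of the TCP to a pose.
- env.move_linear(position, feed=150, frame=None, max_force=None): straight line of the TCP; frame=None keeps the orientation; feed is the mean speed in mm/s. With max_force (N) it stops when the force on the tool has changed by that much, and returns True; else False.
- env.move_j(angles): joint-space move.
- env.gripper_open() and env.grasp(effort=None): open the fingers fully, or close them until they stop; effort is the grip in N (None keeps the last).
- env.wait(seconds).
- solve_ik(position, orientation): joint angles nearest the present ones, or None.
- env.get_state(): the state.
- vision.get_image(name): name is "scene" or "top" or "wrist"; returns the picture (384x512x3 uint8, blue, green, red); there is no depth.
- vision.calibration(name): a dict with "mtx" (3x3 intrinsics, pixels), "k1" (the pictures are not rectified: a ray, as slopes to the right and down, at radius r is drawn at 1 + k1 r^2 times it, then the intrinsics apply), "position" and "attitude" of the camera in the world; the wrist camera has in their place "mount" (4x4, takes a point from camera to tool coordinates, whose origin is the TCP and whose axes are the flange's). Camera axes: x right, y up, looking along -z (the intrinsics and any distortion apply to the point x, -y, -z); pixel columns grow to the right and rows downward; lengths in mm; the calibration is good to about 2 mm. A picture is of the moment at which its call begins: read the wrist's pose just before it. calibration takes no time and is no camera call.
A pose or a line that the arm cannot do raises env.PlanningError and nothing moves.
- close_job(): hands the job in, once; it reports no verdict.
The state is a dict: "clock": time; "joints": joint angles; "joint_velocities": joint speeds; "effort": joint torques, N m; "ee_pos": TCP position; "tcp_rot": TCP orientation; "force": force on the tool from outside, world axes, zero at the start; "moment": the same for the moment, N m; "finger_gap": opening from 0.0 (shut) to 1.0 (fully open).
Only numpy, scipy, OpenCV 4.12 (cv2) and the standard library are available. Lean on these libraries where they do the work, as an engineer would, in place of code of your own. Each camera call takes 0.05 s, during which the arm holds its last target. There are 200 camera calls.

### The job

Sort the newly arrived specimens on the near side of the bench: two screw-cap pots, one blood-culture bottle and one slide mailer. Put each into the steel tray that already holds one of its own kind, pots and bottle standing upright and the mailer lying flat with its label up on the tray floor, set down without dropping them. Leave the specimens that are already in the trays standing where they are.

Things in the scene. Friction and masses are not known exactly. Their poses are not given: they have to be found in the camera images.
- pot_new1_c (a point): Newly arrived, on the bench: screw-cap specimen pot, white, upright: round body 44 mm in diameter with a paper label, knurled round cap 48 mm in diameter over the top 16 mm, 70 mm tall overall; about 70 g. The point is its centre, 35 mm above its foot, z up along its axis.
- pot_new2_c (a point): Newly arrived, on the bench, the same as the other new pot: screw-cap specimen pot, white, upright: round body 44 mm in diameter with a paper label, knurled round cap 48 mm in diameter over the top 16 mm, 70 mm tall overall; about 70 g. The point is its centre, 35 mm above its foot, z up along its axis.
- bottle_new_c (a point): Newly arrived, on the bench: blood-culture bottle, upright: amber glass body 36 mm in diameter and straight up to 66 mm, paper label, then a shoulder and a 20 mm neck with an aluminium crimp cap 23 mm in diameter; 100 mm tall overall; about 90 g. The point is its centre on the axis, 50 mm above its foot, z up.
- mailer_new_c (a point): Newly arrived, on the bench: slide mailer, a flat grey plastic box lying flat, 34 mm wide (its x) by 84 mm long (its y) by 20 mm high, with a paper label on top; about 45 g. The point is its centre, 10 mm above its underside, z up.
- tray_pots: open stainless tray, fixed to the bench, 120 mm (its x) by 210 mm (its y) outside, 20 mm high, walls and floor 3 mm thick (floor top at 3 mm); origin at the centre of its underside. All three trays look the same and differ only in what already stands in them: this one holds a pot, off to one end, which leaves room in its length for two more pots in a row.
- tray_bottles: open stainless tray, fixed to the bench, 120 mm (its x) by 210 mm (its y) outside, 20 mm high, walls and floor 3 mm thick (floor top at 3 mm); origin at the centre of its underside. All three trays look the same and differ only in what already stands in them: this one holds a blood-culture bottle, off to one end.
- tray_mailers: open stainless tray, fixed to the bench, 120 mm (its x) by 210 mm (its y) outside, 20 mm high, walls and floor 3 mm thick (floor top at 3 mm); origin at the centre of its underside. All three trays look the same and differ only in what already stands in them: this one holds a slide mailer, lying across one end.
- pot_old_c (a point): Already in its tray, to stay where it is: screw-cap specimen pot, white, upright: round body 44 mm in diameter with a paper label, knurled round cap 48 mm in diameter over the top 16 mm, 70 mm tall overall; about 70 g. The point is its centre, 35 mm above its foot, z up along its axis.
- bottle_old_c (a point): Already in its tray, to stay where it is: blood-culture bottle, upright: amber glass body 36 mm in diameter and straight up to 66 mm, paper label, then a shoulder and a 20 mm neck with an aluminium crimp cap 23 mm in diameter; 100 mm tall overall; about 90 g. The point is its centre on the axis, 50 mm above its foot, z up.
- mailer_old_c (a point): Already in its tray, lying across it (its y roughly along the tray's x), to stay where it is: slide mailer, a flat grey plastic box lying flat, 34 mm wide (its x) by 84 mm long (its y) by 20 mm high, with a paper label on top; about 45 g. The point is its centre, 10 mm above its underside, z up.
Things that resemble listed ones, but are neither listed nor needed, are in the scene too. Leave any yellow look-alike of the part that bears mailer_old_c alone.

How it is judged:
By the outcome, as a careful person would: the job done as asked, in the order asked, and still so for the second after the job is handed in, with the robot touching nothing.
It also fails if it takes over 112 s, if anything falls off the work surface, if the arm or the gripper's body presses on something with over 40 N, if the wrist force passes 120 N, or if a joint passes its speed limit or range.

## Working session

There is one attempt and no reset: what is moved stays moved. The work goes in short steps, each a Python script; the robot and the scene stay as the last script left them, time stands still between calls to the robot, and variables do not carry over. Pictures are saved under pics/ and viewed, about 12 in all and at most 16, crops included, and the job is handed in when it is done.

```bash
mkdir -p pics; ls; python3 - <<'E'
from rig import env,vision
import cv2
for n in("top","scene"):
    cv2.imwrite(f"pics/{n}0.png",cv2.resize(vision.get_image(n),(800,600)))
    print(n,vision.calibration(n))
print(vision.calibration("wrist"))
print(env.get_state())
E
```

```text
pics
top {'mtx': array([[397.49623044,   0.        , 253.86239921],
       [  0.        , 397.49623044, 192.2575886 ],
       [  0.        ,   0.        ,   1.        ]]), 'k1': 0.018629649358359892, 'position': array([ 286.296591  ,   60.714406  , 1165.11121186]), 'attitude': array([ 0.15052854,  0.01159559, -1.57465029])}
scene {'mtx': array([[346.54160777,   0.        , 257.37732536],
       [  0.        , 346.54160777, 200.99936557],
       [  0.        ,   0.        ,   1.        ]]), 'k1': 0.003301718521698513, 'position': array([932.53774162, 113.58680365, 823.4875394 ]), 'attitude': array([5.48167827e-01, 7.41881296e-04, 1.62623489e+00])}
{'mtx': array([[324.8237427 ,   0.        , 258.216842  ],
       [  0.        , 324.8237427 , 194.17533926],
       [  0.        ,   0.        ,   1.        ]]), 'k1': -0.0889999686907919, 'mount': array([[ 2.41442920e-04,  9.60470418e-01,  2.78381965e-01,
         7.05624918e+01],
       [ 9.99999155e-01,  1.23627131e-04, -1.29384430e-03,
        -2.77994552e-01],
       [-1.27711474e-03,  2.78382042e-01, -9.60469577e-01,
        -1.42872288e+02],
       [ 0.00000000e+00,  0.00000000e+00,  0.00000000e+00,
         1.00000000e+00]])}
{'clock': 0.1, 'joints': array([ 1.19692369e+00,  3.59452681e-01,  1.51130190e+00, -2.23401977e-05,
        1.27250978e+00, -1.15107078e-01]), 'joint_velocities': array([-0.00010057, -0.0015114 , -0.0022818 ,  0.00244786, -0.00034028,
       -0.00131343]), 'effort': array([-4.05137189e-04, -5.28652596e+01, -2.79351354e+01, -1.69136861e-04,
        5.03776348e-03, -3.64140462e-06]), 'ee_pos': array([153.33010714, 579.45402857, 230.53440184]), 'tcp_rot': array([-3.13992956e+00, -1.70798532e-04,  2.88283354e+00]), 'force': array([ 0.33708191, -0.85949052, -0.01288923]), 'moment': array([ 0.00061554, -0.02346749,  0.0225602 ]), 'finger_gap': 1.0007915284420534}
```

View pics/top0.png

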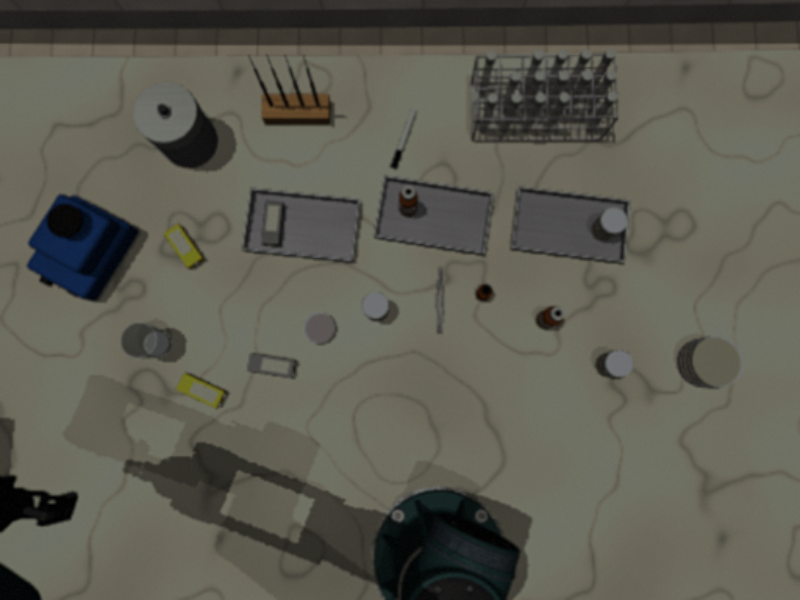

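View pics/scene0.png

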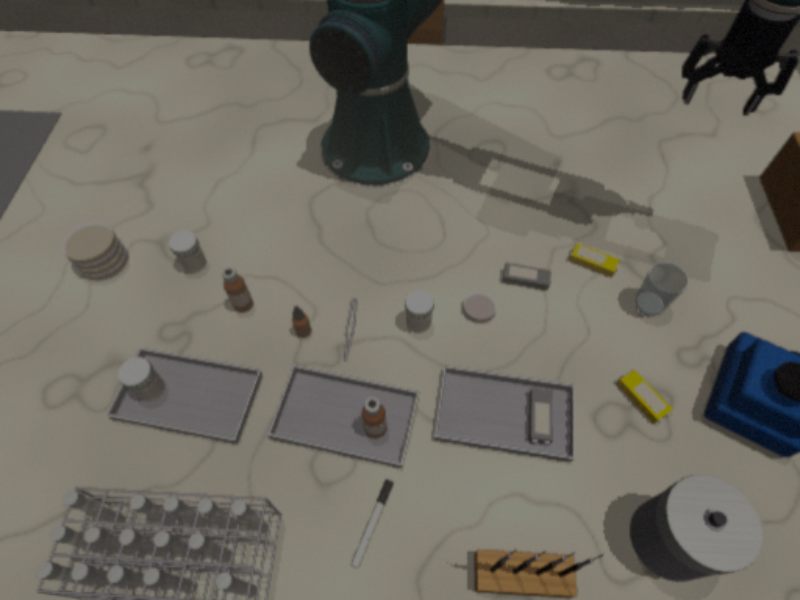

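Candidates in the top view (800x600):
- **New pots:** (376,306) and (618,364). Look-alikes are the flat dish (320,328), dish stack (708,362), glass (145,340) and the old pot (612,222).
- **New bottle:** (550,318). Look-alikes are the small dropper (484,292) and the old bottle (408,198).
- **New mailer:** grey at (272,365). Look-alikes are the yellow ones at (202,390) and (183,246), and the old one at (273,222).
- **Trays:** mailers (302,225), bottles (434,216), pots (570,225).

```bash
cat > h.py <<'E'
import numpy as np, cv2
from scipy.spatial.transform import Rotation as R
from rig import env, solve_ik, vision, close_job
def cam(n, st=None):
    c=vision.calibration(n)
    if n=="wrist":
        T=np.eye(4); T[:3,:3]=R.from_euler('xyz',st['tcp_rot']).as_matrix(); T[:3,3]=st['ee_pos']
        T=T@c['mount']; return c['mtx'],c['k1'],T[:3,3],T[:3,:3]
    return c['mtx'],c['k1'],c['position'],R.from_euler('xyz',c['attitude']).as_matrix()
def ray(C,px):
    K,k,p,A=C
    px=np.atleast_2d(np.asarray(px,float))
    u=cv2.undistortPoints(px[:,None],K,np.array([k,0,0,0.]))[:,0]
    return p,(A@np.c_[u[:,0],-u[:,1],-np.ones(len(u))].T).T
def onplane(C,px,z):
    p,d=ray(C,px); return p+d*((z-p[2])/d[:,2])[:,None]
def proj(C,P):
    K,k,p,A=C; q=(np.atleast_2d(P)-p)@A; q=q*[1,-1,-1]
    return cv2.projectPoints(q,np.zeros(3),np.zeros(3),K,np.array([k,0,0,0,0.]))[0][:,0]
def blob(mask,seed,rad):
    """component nearest the seed within rad -> contour"""
    m=np.zeros_like(mask); cv2.circle(m,tuple(int(v) for v in seed),int(rad),255,-1)
    cs,_=cv2.findContours(mask&m,cv2.RETR_EXTERNAL,cv2.CHAIN_APPROX_NONE)
    return max(cs,key=cv2.contourArea) if cs else None
E
python3 - <<'E'
from h import *
im={n:vision.get_image(n) for n in("top","scene")}
for n in im: cv2.imwrite(f"pics/{n}_raw.png",im[n])
s=.64
C=cam("top"); I=im["top"]; hsv=cv2.cvtColor(I,cv2.COLOR_BGR2HSV)
for nm,p in dict(cap1=(376,304),cap2=(619,362),capO=(613,218),btl=(556,314),btlO=(408,191),mlabel=(277,366),mgrey=(254,363),bg=(400,380),trayfloor=(440,210),trayrim=(360,215),potside=(372,316)).items():
    x,y=int(p[0]*s),int(p[1]*s); print(nm,(x,y),hsv[y,x])
big=[cv2.resize(I[a:b,c:d],None,fx=4,fy=4,interpolation=cv2.INTER_CUBIC) for a,b,c,d in((110,250,150,290),(110,250,290,420))]
cv2.imwrite("pics/crop1.png",np.clip(cv2.resize(I[105:265,140:420],(800,457),interpolation=cv2.INTER_CUBIC)*1.5,0,255))
E
```

```text
cap1 (240, 194) [103  15 116]
cap2 (396, 231) [102  11 116]
capO (392, 139) [102  11 115]
btl (355, 200) [50 17 44]
btlO (261, 122) [0 0 0]
mlabel (177, 234) [ 26  32 111]
mgrey (162, 232) [40 11 72]
bg (256, 243) [ 25  40 108]
trayfloor (281, 134) [ 0  3 81]
trayrim (230, 137) [19 36 57]
potside (238, 202) [108  11 111][ WARN:0@3.943] global loadsave.cpp:1063 imwrite_ Unsupported depth image for selected encoder is fallbacked to CV_8U.
```

View pics/crop1.png

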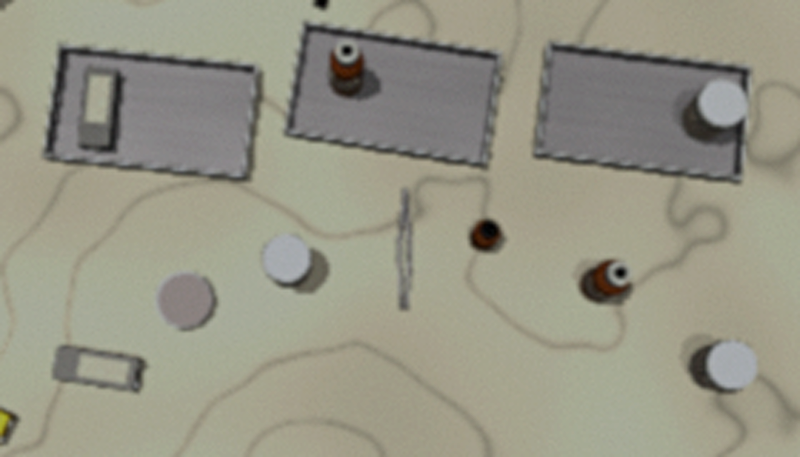

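The crop confirms the choice: pots at crop (287,260) and (730,365), bottle (610,280), grey mailer (98,368). The trays hold the mailer, bottle and pot from left to right. Next I compute positions.

```bash
cat > m.py <<'E'
from h import *
T=cv2.imread("pics/top_raw.png"); S=cv2.imread("pics/scene_raw.png")
CT,CS=cam("top"),cam("scene")
def caps(I,seed,rad=16):
    h=cv2.cvtColor(I,cv2.COLOR_BGR2HSV)
    m=cv2.inRange(h,(85,5,100),(130,60,255)); return blob(m,seed,rad)
out={}
for n,s,sc in(("pot1",(240,194),(268,192)),("pot2",(396,231),(118,155)),("potO",(392,139),(88,238))):
    c=caps(T,s); q=onplane(CT,c[:,0].astype(float),70); (x,y),r=cv2.minEnclosingCircle(q[:,:2].astype(np.float32))
    print(n,"top",np.round([x,y,r],1),"n",len(c)); out[n]=(x,y)
    print("  expected scene px of cap-top",(proj(CS,[x,y,70])[0]*1.5625).round(), "foot",(proj(CS,[x,y,0])[0]*1.5625).round())
# bottle: dark centre on bright crimp cap
h=cv2.cvtColor(T,cv2.COLOR_BGR2HSV)
for n,s in(("bot",(356,201)),("botO",(261,122))):
    w=cv2.inRange(h,(0,0,95),(180,24,255)); c=blob(w,s,7); q=onplane(CT,c[:,0].astype(float),100)
    (x,y),r=cv2.minEnclosingCircle(q[:,:2].astype(np.float32)); print(n,np.round([x,y,r],1),"scene px",(proj(CS,[x,y,100])[0]*1.5625).round(),"foot",(proj(CS,[x,y,0])[0]*1.5625).round())
def rect(n,m,s,rad,z):
    c=blob(m,s,rad); c=cv2.convexHull(c); q=onplane(CT,c[:,0].astype(float),z)
    (ct,sz,a)=cv2.minAreaRect(q[:,:2].astype(np.float32)); print(n,np.round(ct,1),np.round(sz,1),round(a,1),cv2.boxPoints((ct,sz,a)).round().tolist())
m=cv2.inRange(h,(0,0,30),(180,26,95))|cv2.inRange(h,(0,0,0),(180,255,55)); m=cv2.morphologyEx(m,cv2.MORPH_CLOSE,np.ones((3,3)))
for n,s in(("trM",(193,144)),("trB",(278,138)),("trP",(365,144))): rect(n,m,s,44,20)
lab=lambda a,b:[(a/2.857+140),(b/2.857+105)]
for n,c in(("trM",[(61,46),(258,66),(248,179),(46,158)]),("trB",[(306,25),(500,52),(487,166),(288,133)]),("trP",[(549,44),(748,68),(741,180),(536,156)]),
  ("mail",[(62,346),(142,359),(138,391),(55,379)]),("mailO",[(85,68),(119,70),(114,150),(79,148)])):
    P=onplane(CT,[lab(*v) for v in c],20 if n!="mailO" else 23)[:,:2]; print(n,"hand",P.mean(0).round(1),np.linalg.norm(np.roll(P,-1,0)-P,axis=1).round(),"long-edge deg",np.degrees(np.arctan2(*(P[1]-P[0])[::-1])).round(1),np.degrees(np.arctan2(*(P[3]-P[0])[::-1])).round(1))
E
python3 m.py
```

```text
pot1 top [445.2 112.1  22. ] n 42
  expected scene px of cap-top [418. 300.] foot [417. 322.]
pot2 top [ 340.  -313.9   21.8] n 43
  expected scene px of cap-top [181. 240.] foot [194. 263.]
potO top [ 598.5 -319.4   22.4] n 43
  expected scene px of cap-top [132. 371.] foot [150. 390.]
bot [ 425.3 -205.     9.9] scene px [226. 271.] foot [242. 304.]
botO [645.5  51.8  10.3] scene px [370. 405.] foot [374. 429.]
trM [606.9 253.8] [215.8 126.2] 83.6 [[532.0, 154.0], [657.0, 140.0], [682.0, 354.0], [556.0, 368.0]]
trB [625.3   2.7] [212.5 126.5] 80.3 [[545.0, -91.0], [670.0, -113.0], [706.0, 97.0], [581.0, 118.0]]
trP [ 604.1 -255.2] [214.5 126.3] 82.0 [[527.0, -353.0], [652.0, -370.0], [682.0, -158.0], [557.0, -140.0]]
trM hand [605.7 251.9] [208. 121. 210. 121.] long-edge deg -96.4 174.3
trB hand [6.235e+02 2.000e-01] [205. 123. 208. 118.] long-edge deg -98.7 170.8
trP hand [ 602.2 -255.8] [207. 119. 210. 121.] long-edge deg -97.8 171.8
mail hand [339.9 301.1] [82. 32. 85. 34.] long-edge deg -99.5 169.7
mailO hand [608.4 307.4] [36. 86. 36. 86.] long-edge deg -93.8 177.4
```

```bash
cat >> h.py <<'E'
D=np.deg2rad
def go(x,y,z,yaw): env.movep([x,y,z],[np.pi,0,D(yaw)])
def snap(name):
    st=env.get_state(); I=vision.get_image("wrist"); cv2.imwrite(f"pics/{name}.png",I); return I,cam("wrist",st)
E
python3 - <<'E'
from h import *
print(env.get_state()['clock']); go(445,112,230,82); print(env.get_state()['clock'],env.get_state()['joints'].round(2)); go(445,112,170,82)
I,C=snap("w1"); print(proj(C,[[445,112,70],[445,112,0]]))
h=cv2.cvtColor(I,cv2.COLOR_BGR2HSV); p=proj(C,[445,112,70])[0].astype(int); print(h[p[1],p[0]],env.get_state())
E
```

```text
0.2
2.1917 [0.1  0.16 1.8  0.   1.18 0.24]
[[260.09588047 195.08972452]
 [259.97112992 175.10692867]]
[ 32  24 148] {'clock': 2.5917, 'joints': array([9.69195527e-02, 2.29473889e-01, 1.87840620e+00, 8.32763141e-05,
       1.03395857e+00, 2.35420814e-01]), 'joint_velocities': array([-0.00620474, -0.02226776, -0.02737899, -0.00189977, -0.00456878,
       -0.00081658]), 'effort': array([ 4.04258457e-02, -3.77451789e+01, -2.18112355e+01,  1.02954011e-03,
        8.51562247e-02, -4.68952039e-04]), 'ee_pos': array([445.25737411, 112.54144746, 170.63416639]), 'tcp_rot': array([-3.14133675e+00, -1.21968344e-05,  1.43225247e+00]), 'force': array([-0.11170233, -0.42471047, -0.1570703 ]), 'moment': array([-0.00161802,  0.00422871,  0.02385972]), 'finger_gap': 1.0033458198891119}
```

View pics/w1.png

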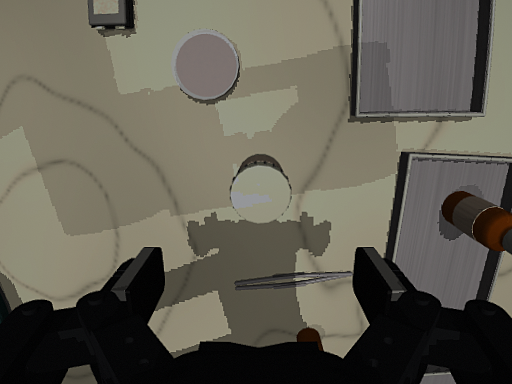

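The picture shows the pot cap at (260,193), against (260,195) predicted, so the measured position holds to about 1-2 mm. Picking pot 1.

```bash
cat >> h.py <<'E'
def pick(x,y,z,yaw,effort=40,top=230):
    env.move_linear([x,y,z+25],feed=150)
    hit=env.move_linear([x,y,z],feed=60,max_force=15)
    env.grasp(effort); s=env.get_state(); print("grasp hit",hit,"gap",s['finger_gap']*85,"z",s['ee_pos'].round(1))
    env.move_linear([x,y,top],feed=200); s=env.get_state(); print("lifted gap",s['finger_gap']*85,s['force'].round(2),"t",s['clock'])
def place(x,y,z,yaw,top=230,over=2):
    """z: TCP height at which the foot should meet the tray floor"""
    go(x,y,top,yaw); env.move_linear([x,y,z+8],feed=150); env.wait(.3)
    hit=env.move_linear([x,y,z-over],feed=15,max_force=4); s=env.get_state(); print("set hit",hit,s['ee_pos'].round(1),s['force'].round(2))
    env.gripper_open(); env.wait(.2); env.move_linear([x,y,top],feed=150); print("t",env.get_state()['clock'])
def intray(c,a,along,across=0):
    u=np.array([np.cos(D(a)),np.sin(D(a))]); v=np.array([u[1],-u[0]]); return np.array(c)+along*u+across*v
TP=((603,-255.5),82.); TB=((624.5,1.5),80.7); TM=((606,253),83.6)
E
python3 - <<'E'
from h import *
print(intray(*TP,66),intray(*TP,3),intray(*TB,-45),intray(*TM,-33))
pick(445,112.5,37,82)
I,C=snap("w2")
E
```

```text
[ 612.18542466 -190.14230746] [ 603.4175193  -252.52919579] [617.22782805 -42.90850724] [602.32152524 220.20565867]
grasp hit False gap 46.744549518151395 z [445.3 112.5  37.4]
lifted gap 46.85394131368454 [ 0.93  0.62 -0.18] t 5.5833
```

View pics/w2.png

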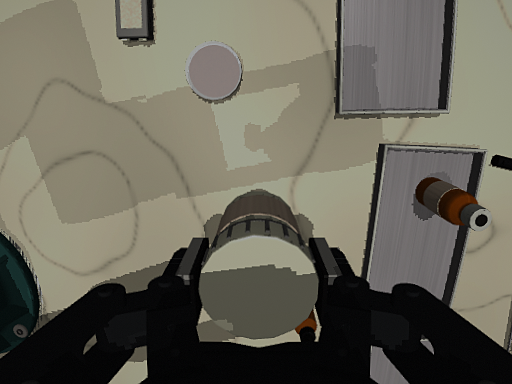

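The pot is held upright by its cap between the pads. Placing it, then hovering over pot 2.

```bash
python3 - <<'E'
from h import *
place(*intray(*TP,66),40.4,82)
go(340,-314,230,82); go(340,-314,170,82); I,C=snap("w3"); print(proj(C,[340,-314,70]),proj(C,[*intray(*TP,66),73]))
cv2.imwrite("pics/t3.png",vision.get_image("top"))
E
```

```text
set hit True [ 612.1 -190.1   40.5] [-0.07  0.06  4.51]
t 11.2083
[[258.09170798 196.43740467]] [[584.85143599  -1.39103627]]
```

View pics/w3.png

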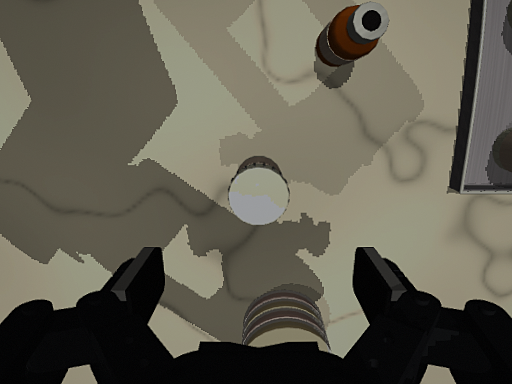

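Cap 2 is at (258,195), where predicted (258,196). The dish stack at (285,320) is clear of the fingers.

```bash
python3 - <<'E'
from h import *
pick(340,-314,37,82)
place(*intray(*TP,3),40.4,82)
go(425.3,-205,230,81); I,C=snap("w4"); print(proj(C,[[425.3,-205,100],[425.3,-205,0]]))
P=[[*intray(*TP,a),73] for a in(66,3)]; print(proj(C,P))
E
```

```text
grasp hit False gap 46.628768996812056 z [ 340.2 -314.2   37.4]
lifted gap 46.913392319976595 [ 0.26 -0.38 -1.56] t 15.8
set hit True [ 603.3 -252.5   40.5] [-0.19 -0.83  4.93]
t 21.125
[[255.86624396 184.00967767]
 [256.30752423 162.69655235]]
[[448.74902189 132.19406837]
 [440.45075739 196.07537118]]
```

View pics/w4.png

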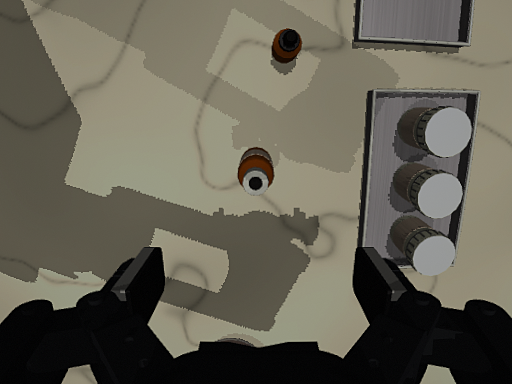

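Three pots now stand in a row in the tray. The bottle cap is at (255,182), against (256,184) predicted. Picking the bottle.

```bash
python3 - <<'E'
from h import *
pick(425,-205,33,81)
place(*intray(*TB,-45),36.4,81)
go(340,301,230,80); env.move_linear([340,301,170]); I,C=snap("w5"); print(proj(C,[[340,301,20]]))
m=cam("wrist",env.get_state())
a=D(80.5);u=np.array([np.cos(a),np.sin(a)]);v=np.array([u[1],-u[0]])
print(proj(C,[[*(np.array([340,301])+i*42*u+j*17*v),20] for i,j in((1,1),(1,-1),(-1,-1),(-1,1))]))
E
```

```text
grasp hit False gap 34.84750410747175 z [ 425.1 -205.1   33.3]
lifted gap 35.03126076217719 [-0.06 -0.32 -1.57] t 25.45
set hit True [617.1 -42.9  36.3] [-1.17 -0.49  4.55]
t 30.8583
[[257.40921782 179.49618435]]
[[275.95854664 133.6443979 ]
 [237.92999278 134.00505017]
 [240.21039446 222.07161642]
 [275.49045266 221.77012532]]
```

View pics/w5.png

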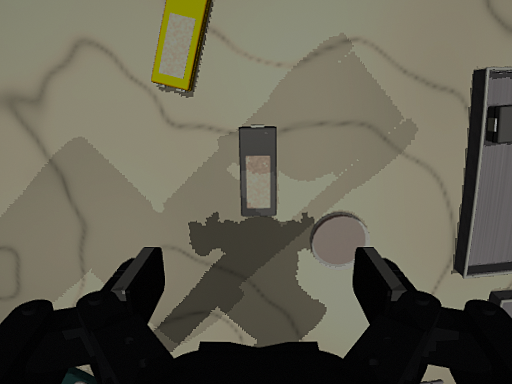

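The mailer top spans rows 127-215 and columns 239-277, about 7 px (6 mm) further along its length than measured. I shift the grasp to (341,307).

```bash
python3 - <<'E'
from h import *
pick(341,307,2,80,effort=50)
go(*intray(*TM,-33),230,173.6); I,C=snap("w6"); s=env.get_state(); print(s['clock'],s['finger_gap']*85,s['joints'].round(2))
ctr=np.array(TM[0]); print(proj(C,[[*intray(*TM,a,b),20] for a,b in((105,60),(105,-60),(-105,-60),(-105,60))]).round())
E
```

```text
grasp hit False gap 32.94150161037927 z [341.2 307.1   2.4]
lifted gap 32.724622634850554 [-0.84  0.    0.01] t 36.5833
38.35 32.86062291578921 [ 0.24  0.42  1.42  0.    1.31 -1.22]
[[376. 218.]
 [386. 113.]
 [190. 112.]
 [196. 218.]]
```

View pics/w6.png

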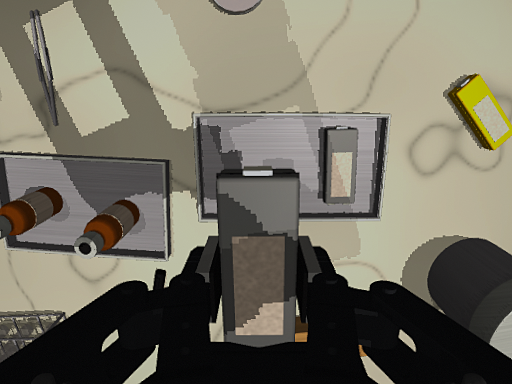

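Tray corners are seen about 4 px right of predicted, so I shift 4 mm along the tray. The mailer is held level and label up, and the old mailer's near edge is at column 321.

```bash
python3 - <<'E'
from h import *
x,y=intray(*TM,-29)
place(x,y,5.4,173.6,over=2.5)
I,C=snap("w7"); go(445,300,300,90)
cv2.imwrite("pics/t7.png",cv2.resize(vision.get_image("top")[95:255,130:430],(800,427),interpolation=cv2.INTER_CUBIC))
E
```

```text
set hit True [602.7 224.2   5.5] [-0.37 -0.13  4.87]
t 43.45
```

View pics/w7.png

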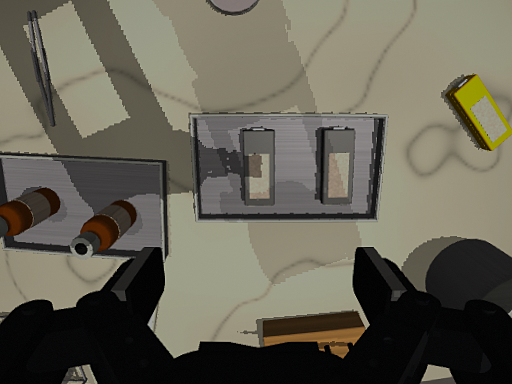

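```bash
python3 - <<'E'
from h import *
go(445,-150,300,90) if False else None
I=vision.get_image("scene"); cv2.imwrite("pics/s7.png",cv2.resize(I[200:320,50:400],(800,274),interpolation=cv2.INTER_CUBIC)); print(env.get_state()['clock'])
E
```

```text
45.0833
```

View pics/s7.png

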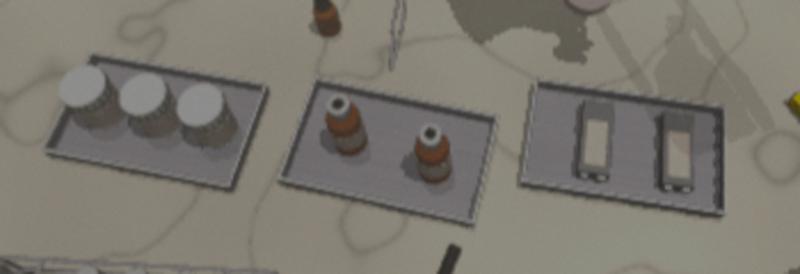

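All six specimens stand or lie in their own trays, and the arm is clear. Handing in.

```bash
python3 -c "
from h import *
close_job()"
```

```text
the job is handed in; nothing more can be done
```

The job is done and handed in at about 45 s of the 112 s allowed. Both new pots, the blood-culture bottle and the grey slide mailer are in the trays that held their own kind. Each was lowered slowly until it touched the tray floor, then released.

**Last checks:** The final scene and wrist pictures show three pots and two bottles upright. The two mailers lie flat with labels up and a clear gap between them. The old specimens appear where they were, judged by eye rather than re-measured, and the yellow look-alikes were not approached.

**Disagreements found and corrected:** The top-view estimate of the new mailer was about 6 mm off, and that of its tray about 4 mm off. I corrected both from wrist pictures before grasping and before placing. No check failed.

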